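# Clear the indexing jig and lock its disc with the pin

## Task

First lift the cracked knob off the jig's free-turning disc and drop it in the blue scrap bin. Then lock the disc for the next job: put the red-headed pin through the hole in the disc and into the single locking hole hidden in the jig underneath, turning the disc until the two line up, so that the pin's collar ends flat down on the disc. Leave the black-headed pin and the good knobs where they are.

Things in the scene. Friction and masses are not known exactly. Their poses are not given: they have to be found in the camera images.
- jig: Round green tub fixed to the bench: 172 mm across, 50 mm high, foot flange 190 mm across. Origin: centre of its underside, z up, on the disc's axis. Hidden under the disc is a flat solid surface 35 mm above the bench with one locking hole: round, 12 mm wide, chamfered, over 26 mm deep, 60 mm from the axis, in an unmeasured direction within 20 degrees of the jig's +x axis.
- jig_arc (a point): Middle of the yellow arc painted on the jig's rim, 81 mm from the axis along the jig's +x, 50 mm above the bench. The arc spans 20 degrees either side; the locking hole is somewhere behind it. A pin standing in the disc's hole slides over the hidden surface as the disc turns, falls in by its own weight once over the locking hole, and then locks the disc.
- disc (a joint): Angle (rad) of the loose aluminium disc in the tub, about the vertical, counter-clockwise from above; at 0 its hole points along the jig's +x, to the middle of the yellow arc. Starts at 0.5 to 0.85: turn it clockwise to bring its hole to the arc. Disc 148 mm across, 14 mm thick, top flush with the rim 50 mm above the bench; turns freely (stops at 3 rad either way) and carries what stands on it.
- disc_hole (a point): Centre of the top mouth of the disc's hole: 11.8 mm wide, straight through the 14 mm disc, 60 mm from the axis, 50 mm above the bench. A red line on the disc points to it. Site axes turn with the disc: x points from the axis to the hole, z up.
- disc_bar (a point): Middle of the black bar handle fixed on the disc's axis: 44 mm long towards the hole (x), 20 mm thick (y), 30 mm high, from 50 to 80 mm above the bench; this point is 65 mm above the bench. Pinched across its thickness from above it turns the disc.
- pin: Red-headed steel pin, about 70 g, 68 mm tall, in either of the rack's places, tip 8 mm above the bench. Origin: centre of its lower tip, z up. Shaft 10 mm wide, 40 mm long, chamfered tip; steel collar 26 mm wide from 40 to 43 mm; red round head 20 mm wide from 43 to 68 mm. Tip above the bench: 10 mm when the collar is flat on the disc; 35 mm when in the disc's hole but not in the locking hole.
- pin_tip (a point): Centre of the red-headed pin's lower tip (same point as the pin's origin).
- fat_pin: Black-headed pin of the same shape in the rack's other place, shaft 14.5 mm: too thick for the disc. To be left alone. Origin: centre of its lower tip.
- rack: Wooden pin rack fixed to the bench, 64 by 124 by 48 mm high, with two 16 mm holes 64 mm apart along its y axis; the pins hang in them with their collars on its top. Origin: centre of its underside. It may stand to the left or the right of the jig.
- cracked_knob: Turned brown wooden drawer knob with a black crack across its top, about 30 g, standing on its foot on the disc, on the side away from the arc. 34 mm high; foot 24 mm wide, neck 18 mm, head 32 mm wide from 20 to 29 mm above its foot. Origin: centre of its foot.
- scrap_bin: Open blue plastic bin fixed to the bench, 120 by 120 by 50 mm high, walls and floor 5 mm. Origin: centre of its underside. On the other side of the jig from the rack.
- knob_a: Good turned knob, same shape without a crack, standing in the plywood tray beyond the jig. Origin: centre of its foot. To be left alone.
- knob_b: The second good knob in that tray. To be left alone.
Things that resemble listed ones, but are neither listed nor needed, are in the scene too. What is shaped like the cracked_knob but green or pink is not meant. What is shaped like the pin but purple or white is not meant.

How it is judged:
By the outcome, as a careful person would: the job done as asked, in the order asked, and still so for the second after the job is handed in, with the robot touching nothing.
It also fails if it takes over 67 s, if anything falls off the work surface, if the arm or the gripper's body presses on something with over 40 N, if the wrist force passes 120 N, or if a joint passes its speed limit or range.

## Robot

A 6-joint arm with a two-finger parallel gripper is mounted at the origin on the work surface. World frame = base frame: x ahead of the robot, y to its left, z up, the work surface at z = 0. Lengths are in mm, angles in rad, forces in N, time in s.
With the tool pointing down it reaches from about 275 to 750 mm from the base axis. Payload 10.2 kg.
Tool frame: the origin (TCP) lies at the centre of the arm's flange, where the gripper is bolted on; the fingertips stand 173 mm ahead of it and the grasp point (between the pads) lies 155 mm ahead of it; z points along the fingers, y is the line along which they close (so a half turn about z gives the same grasp; the last joint's range is limited). The gripper opens to 85 mm and grips with 20 to 120 N. Pads are 22 mm wide; open, the fingers measure 114 mm over their backs; the gripper's body (76 mm by 85 mm) begins 54 mm behind the grasp point. The pads swing forward as they close: fully open they stand 13 mm farther back than shut.
Start: joints at [-1.341, 0.313, 1.498, -0, 1.331, -0.223], TCP at [229.669, -472.107, 404.694] pointing down, gripper open.
Joint ranges: [-2.94, 2.94], [-0.97, 2.17], [0.19, 2.56], [-1.23, 4.37], [0.02, 3.11], [-2.88, 2.88]. Speed limits (rad/s): [2.39, 2.39, 3.01, 3.14, 3.14, 3.14].

## Interface

Orientations are given as a unit quaternion [w, x, y, z].
In Python, from rig import status, capture, camera_info, ticket gives the robot as it stands.
- The arm moves only by the shell command python3 -m crank 'ROWS' [FORCE]. ROWS is JSON, a list of rows, each a list of 7 numbers: the shift along the tool's x, y, z as a fraction of full scale, then the turn, a rotation vector about the tool's x, y, z as a fraction of full scale, then the closure, from 0 (fully open) to 1 (shut). A call has 1 to 12 rows; each row is the pose to reach, as a shift and turn from the pose commanded when the call began, along the tool's axes at that moment; what a row does not reach only later rows make up. Full scale, the value 1, is 0.1 m for a shift and 45 degrees for a turn. A row lasts 1/10 s, in which the tool goes at most 50 mm and 8.59 degrees, less where a joint would pass 70% of its speed; a pose out of reach is approached as far as the arm can. A call with a number of a shift or a turn outside -1 to 1 is refused whole. A call with a gripper value outside its range is refused whole. The fingers move at their own pace and stop on an object; FORCE is the grip in N (left out, the last holds). Time passes only in rows, so rows that repeat a pose let the fingers close. It gives the time, the measured TCP pose, the force, the opening and the grip force at its end, in the units of the state.
- status.sense(): the state, without advancing time (a new reading comes with each control period).
- capture(name): name is "scene" or "top"; returns (picture, depth): 384x512x3 uint8, red, green, blue; 384x512 float32, mm along the optical axis (not along the pixel's ray), 0 where there is no reading.
- camera_info(name): a dict with "K" (3x3 intrinsics, pixels), "camera_from_world" (4x4, takes a point from world to camera coordinates). Camera axes: x right, y up, looking along -z (the intrinsics and any distortion apply to the point x, -y, -z); pixel columns grow to the right and rows downward; lengths in mm; the calibration is good to about 2 mm. A picture is of the moment at which its call begins. camera_info takes no time and is no camera call.
- ticket.finish_job(): hands the job in; it is judged then, once.
The state is a dict: "time_s": time; "joints": joint angles; "dq": joint speeds; "tau": joint torques, N m; "eef_pos": TCP position; "ee_rot": TCP orientation; "force": force on the tool from outside, world axes, zero at the start; "wrist_torque": the same for the moment, N m; "grip_width": opening from 0.0 (shut) to 1.0 (fully open); "grip_force": force on a finger pad.
Only numpy, scipy, OpenCV 4.12 (cv2) and the standard library are available. Lean on these libraries where they do the work, as an engineer would, in place of code of your own. Each camera call takes 0.05 s, during which the arm holds its last target. There are 200 camera calls.

## Working session

There is one attempt and no reset: what is moved stays moved. The work goes in short steps, Python scripts to look and compute and a shell command to move; the robot and the scene stay as the last step left them, time stands still between calls to the robot, and variables do not carry over. Pictures are saved under pics/ and viewed, at most 10 in all, crops included, and the job is handed in when it is done.

```bash
ls; mkdir -p pics; cat > h.py <<'E'
import numpy as np, cv2
from rig import status, capture, camera_info, ticket
def world(cam,depth):
    i=camera_info(cam);K=np.array(i["K"]);T=np.linalg.inv(np.array(i["camera_from_world"]))
    h,w=depth.shape;u,v=np.meshgrid(np.arange(w),np.arange(h))
    x=(u-K[0,2])/K[0,0]*depth;y=(v-K[1,2])/K[1,1]*depth
    P=np.stack([x,-y,-depth,np.ones_like(depth)],-1)@T.T
    return P[...,:3]
def save(n,img,s=1):
    cv2.imwrite(f"pics/{n}.png",cv2.resize(img[...,::-1],None,fx=s,fy=s,interpolation=cv2.INTER_CUBIC))
E
python3 - <<'E'
from h import *
for c in("scene","top"):
    p,d=capture(c);save(c+"0",p,1.5);np.savez(c+"0.npz",p=p,d=d,P=world(c,d));print(camera_info(c))
print(status.sense())
E
```

```text
pics
{'K': array([[385.68511526,   0.        , 257.93899447],
       [  0.        , 385.68511526, 184.70213735],
       [  0.        ,   0.        ,   1.        ]]), 'camera_from_world': array([[ 3.43240283e-01,  9.39182133e-01,  1.10918580e-02,
        -2.11529801e+02],
       [-7.05894791e-01,  2.50155161e-01,  6.62672574e-01,
         3.50103419e+02],
       [ 6.19595556e-01, -2.35285606e-01,  7.48827103e-01,
        -1.24715074e+03],
       [ 0.00000000e+00,  0.00000000e+00,  0.00000000e+00,
         1.00000000e+00]])}
{'K': array([[451.1371788 ,   0.        , 260.95474232],
       [  0.        , 451.1371788 , 193.49453249],
       [  0.        ,   0.        ,   1.        ]]), 'camera_from_world': array([[ 1.63937389e-02, -9.99732700e-01, -1.63025621e-02,
         2.49325591e+01],
       [ 9.93437970e-01,  1.44403841e-02,  1.13456927e-01,
        -5.71399754e+02],
       [-1.13191185e-01, -1.80555674e-02,  9.93409157e-01,
        -9.90160621e+02],
       [ 0.00000000e+00,  0.00000000e+00,  0.00000000e+00,
         1.00000000e+00]])}
{'time_s': 0.1, 'joints': array([-1.34142583e+00,  3.13394786e-01,  1.49835208e+00, -1.02019631e-06,
        1.33098384e+00, -2.23388198e-01]), 'dq': array([-0.0003738 , -0.00230263, -0.00251396,  0.0007802 ,  0.0012903 ,
       -0.00110921]), 'tau': array([ 3.29586714e-03, -4.12897468e+01, -2.60141498e+01, -2.14066563e-04,
        2.95606675e-03, -2.90946808e-06]), 'eef_pos': array([ 229.64773894, -472.07569529,  404.19520579]), 'ee_rot': array([-5.69026801e-04,  9.74485253e-01,  2.24450813e-01, -2.19748340e-06]), 'force': array([-0.19461151,  0.84862606, -0.4638195 ]), 'wrist_torque': array([-0.008993  , -0.04221911,  0.0190917 ]), 'grip_force': 0.0, 'grip_width': 0.997416566022231}
```

View pics/top0.png

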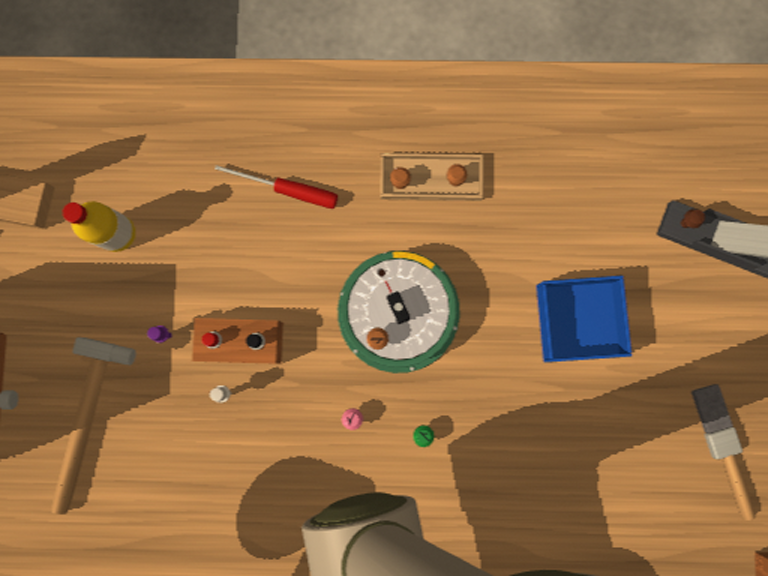

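View pics/scene0.png

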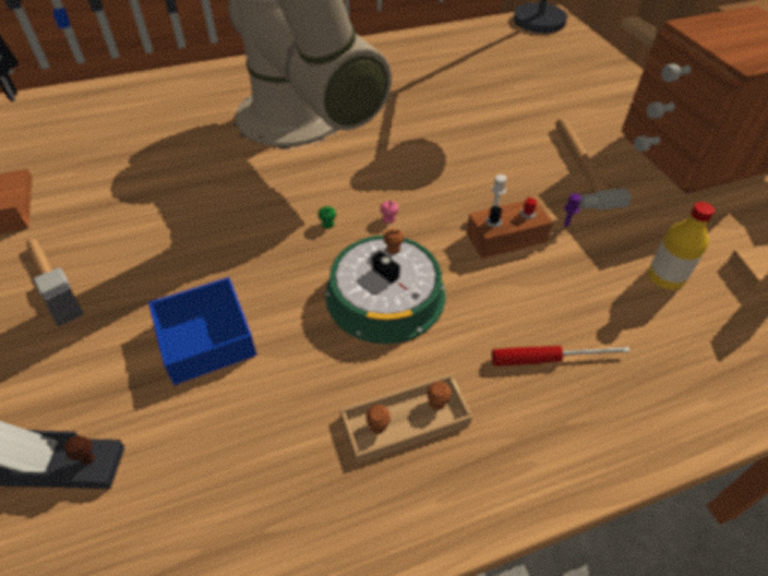

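The top view (768 px wide) shows these candidates:
- **Knob:** cracked brown on the disc (377,338), tray knobs (400,178) and (456,175), pink (352,419), green (424,436).
- **Pin:** red (210,340) and black (255,341) in the rack, purple (158,334), white (219,394).

I choose the brown knob on the disc at (377,338) and the red pin at (210,340). Jig centre is about (398,311), the disc hole (381,272) and the bin (586,318).

```bash
cat >> h.py <<'E'
def atz(cam,u,v,z):
    i=camera_info(cam);K=np.array(i["K"]);T=np.linalg.inv(np.array(i["camera_from_world"]))
    d=T[:3,:3]@np.array([(u-K[0,2])/K[0,0],-(v-K[1,2])/K[1,1],-1]);o=T[:3,3]
    return o+d*(z-o[2])/d[2]
E
python3 - <<'E'
from h import *
f=np.load("top0.npz");p,d,P=f["p"],f["d"],f["P"]
X,Y,Z=P[...,0],P[...,1],P[...,2]
hsv=cv2.cvtColor(p,cv2.COLOR_RGB2HSV);H,S,V=[hsv[...,k].astype(int) for k in range(3)]
def box(u0,u1,v0,v1):
    m=np.zeros(H.shape,bool);m[v0:v1,u0:u1]=1;return m
def rep(n,m):
    v,u=np.nonzero(m);print(n,m.sum(),"px",u.mean().round(1),v.mean().round(1),"med",np.median(P[m],0).round(1),"max",P[m].max(0).round(1),"min",P[m].min(0).round(1));return u,v
# jig rim: green pixels
g=box(220,312,160,252)&(H>60)&(H<90)&(S>80)&(Z>42)
u,v=rep("rim",g)
# circle fit on top of rim pts
q=P[g&(abs(Z-50)<5)]
A=np.c_[2*q[:,:2],np.ones(len(q))];
hull=cv2.convexHull(q[:,:2].astype(np.float32))[:,0]
print("hull circle",cv2.minEnclosingCircle(q[:,:2].astype(np.float32)))
y=box(250,300,160,185)&(H>18)&(H<32)&(S>150)&(V>120);rep("arc",y)
k=box(235,270,210,240)&(Z>68);rep("knob",k);print(cv2.minEnclosingCircle(P[k][:,:2].astype(np.float32)))
b=box(250,285,185,220)&(Z>72);rep("bar",b);print(cv2.minAreaRect(P[b][:,:2].astype(np.float32)))
r=box(125,155,212,240)&(Z>62);rep("red",r);print(cv2.minEnclosingCircle(P[r][:,:2].astype(np.float32)))
r=box(155,185,212,240)&(Z>62);rep("black",r)
r=box(120,195,205,250)&(abs(Z-48)<5);rep("rack",r);print(cv2.minAreaRect(P[r][:,:2].astype(np.float32)))
r=box(345,430,175,250)&(abs(Z-50)<5);rep("bin",r);print(cv2.minAreaRect(P[r][:,:2].astype(np.float32)))
h=box(245,263,172,190)&(V<60);rep("hole",h)
for z,n,uv in((50,"hole",(381/1.5,272/1.5)),(84,"knob",(377/1.5,338/1.5)),(76,"pin",(210/1.5,340/1.5))):print(n,atz("top",*uv,z))
c=np.hstack([cv2.resize(p[155:255,215:315],(390,390),interpolation=3),cv2.resize(p[175:275,95:195],(390,390),interpolation=3)]);save("crop0",c)
E
```

```text
rim 848 px 261.8 211.3 med [522.2  44.8  50.1] max [ 626.7  109.  1048.9] min [455.2 -60.6  42.8]
hull circle ((542.672607421875, 24.553789138793945), 85.84156036376953)
arc 122 px 275.5 171.7 med [6.196e+02 6.000e-01 5.140e+01] max [ 635.6   32.1 1048.9] min [455.2 -30.4   6.1]
knob 208 px 253.4 223.0 med [499.1  50.8  82.2] max [ 530.1   68.4 1048.9] min [455.2  14.9  70.9]
((492.548095703125, 29.349323272705078), 39.93720626831055)
bar 199 px 264.3 204.9 med [540.7  24.   80.6] max [ 564.8   55.7 1048.9] min [455.2   8.5  72.9]
((511.1582336425781, 32.87437057495117), (45.7213249206543, 108.10404968261719), 84.50040435791016)
red 84 px 138.6 225.7 med [491.5 295.5  75.8] max [ 500.3  306.9 1048.9] min [455.2  15.3  62.1]
((475.3940124511719, 161.10977172851562), 147.20733642578125)
black 76 px 167.9 226.7 med [490.4 232.5  76. ] max [ 499.5  244.3 1048.9] min [455.2  15.3  63.3]
rack 1416 px 156.3 226.7 med [491.  265.3  48.5] max [524.  328.4  53. ] min [459.7 203.4  43. ]
((491.6069030761719, 265.927734375), (124.86770629882812, 64.08055114746094), 89.28913879394531)
bin 514 px 390.8 211.8 med [ 533.2 -255.5   49.6] max [ 595.4 -188.8   54.7] min [ 469.7 -317.2   45. ]
((532.48193359375, -253.07489013671875), (119.87359619140625, 120.9567642211914), 5.040044784545898)
hole 8 px 254.0 181.5 med [597.8  50.   35.6] max [601.4  52.3  38.1] min [594.3  47.6  33.5]
hole [596.1200697   49.45587824  50.        ]
knob [496.34903735  52.26996898  84.        ]
pin [490.03382806 293.32747935  76.        ]
```

View pics/crop0.png

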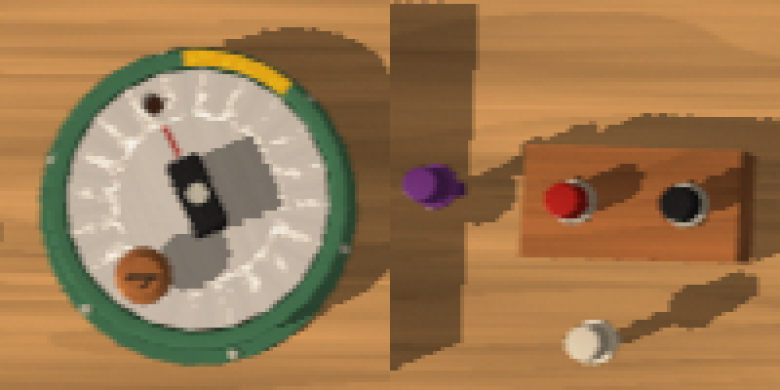

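The crop confirms it: the brown knob with the black crack is on the disc, and the red pin is the rack's left one. Next I refine the positions using top faces only.

```bash
cat >> h.py <<'E'
from scipy.spatial.transform import Rotation as R
def go(xyz,yaw=None):
    "grasp point target (mm), yaw (deg) of tool x -> shift/turn in row units"
    s=status.sense();q=s["ee_rot"];r=R.from_quat([q[1],q[2],q[3],q[0]])
    t=np.array(xyz)+[0,0,155];d=r.inv().apply(t-s["eef_pos"])/100
    M=r.as_matrix();y0=np.degrees(np.arctan2(M[1,0],M[0,0]))
    w=np.zeros(3)
    if yaw is not None:
        g=R.from_matrix([[np.cos(np.radians(yaw)),np.sin(np.radians(yaw)),0],[np.sin(np.radians(yaw)),-np.cos(np.radians(yaw)),0],[0,0,-1]])
        w=(r.inv()*g).as_rotvec(degrees=True)/45
    print("t",s["time_s"],"gp",(s["eef_pos"]-[0,0,155]).round(1),"yaw",y0.round(2),"shift",d.round(4),"turn",w.round(4),"F",s["force"].round(1),"w",round(s["grip_width"]*85,1),"gf",round(s["grip_force"],1),"j",s["joints"].round(2))
E
python3 - <<'E'
from h import *
f=np.load("top0.npz");p,d,P=f["p"],f["d"],f["P"]
Z=P[...,2];ok=d>0
def box(u0,u1,v0,v1):
    m=np.zeros(Z.shape,bool);m[v0:v1,u0:u1]=1;return m&ok
for n,b,lo,hi in(("knob",(235,268,210,240),80,90),("knobhead",(235,268,215,240),70,90),("red",(125,155,212,240),74,80),("bar",(252,285,185,217),78.5,83)):
    m=box(*b)&(Z>lo)&(Z<hi);q=P[m]; print(n,m.sum(),q.mean(0).round(1),cv2.minAreaRect(q[:,:2].astype(np.float32)),np.degrees(np.arctan2(*np.linalg.eigh(np.cov(q[:,:2].T))[1][::-1,1])).round(1))
hsv=cv2.cvtColor(p,cv2.COLOR_RGB2HSV);H,S,V=[hsv[...,k].astype(int) for k in range(3)]
y=box(255,300,160,185)&(H>20)&(H<30)&(S>200)&(V>150)&(abs(Z-50)<3);a=P[y][:,:2]-[542.7,24.6];t=np.degrees(np.arctan2(a[:,1],a[:,0]));print("arc",y.sum(),t.min(),t.max(),t.mean(),np.hypot(*a.T).mean())
# disc/rim boundary ellipse: light disc px
m=box(220,312,160,252)&(abs(Z-50)<2.5)&(S<80);c=cv2.convexHull(P[m][:,:2].astype(np.float32));print("disc",cv2.minEnclosingCircle(c),cv2.fitEllipse(c)[:2])
g=box(220,312,160,252)&(H>60)&(H<90)&(S>80)&(abs(Z-50)<1.5);c=cv2.convexHull(P[g][:,:2].astype(np.float32));print("rim",cv2.fitEllipse(c)[:2])
go([499,51,150],-25)
E
```

```text
knob 154 [498.9  50.7  83.3] ((505.556640625, 40.17632293701172), (29.135181427001953, 61.69681167602539), 34.087501525878906) 133.1
knobhead 173 [496.9  53.   82.5] ((499.3392333984375, 43.14176940917969), (30.940662384033203, 51.37969207763672), 12.473745346069336) 121.1
red 62 [491.7 297.6  76.3] ((491.4154968261719, 297.873779296875), (17.375751495361328, 17.930200576782227), 1.0864660739898682) 81.0
bar 134 [541.8  24.6  80.8] ((542.1452026367188, 24.318269729614258), (43.25038528442383, 19.13933563232422), 25.351425170898438) -154.5
arc 78 -38.507026159080276 5.192524306341709 -16.11330457795142 81.35044034280224
disc ((542.6255493164062, 24.68712615966797), 85.01900482177734) ((545.1342163085938, 26.5003719329834), (155.6819610595703, 160.35060119628906))
rim ((542.3491821289062, 24.642501831054688), (169.99783325195312, 170.1244659423828))
t 0.1 gp [ 229.6 -472.1  249.2] yaw 25.94 shift [ 4.7101 -3.5243  0.997 ] turn [-1.500e-03  3.000e-04  1.132e+00] F [-0.2  0.8 -0.5] w 84.8 gf 0.0 j [-1.34  0.31  1.5  -0.    1.33 -0.22]
```

```bash

python3 -m crank '[[0.94,-0.7,0,0,0,0,0],[0.94,-0.7,0,0,0,0,0],[0.94,-0.7,0,0,0,0,0]]' 30 >/dev/null
python3 -m crank '[[0.94,-0.7,0,0,0,0,0],[0.94,-0.7,0,0,0,0,0],[0.94,-0.7,0,0,0,0,0]]' >/dev/null
python3 -m crank '[[0.94,-0.7,0,0,0,0,0],[0.94,-0.7,0,0,0,0,0],[0.94,-0.7,0,0,0,0,0]]' >/dev/null
python3 -m crank '[[0.94,-0.7,0,0,0,0.2,0],[0.94,-0.7,0,0,0,0.4,0],[0.94,-0.7,0,0,0,0.6,0]]'
python3 -c "
from h import *
go([496,53,130],-25)"
```

```text
time_s: 1.3
eef_pos: [445.1, -56.3, 404.6]
ee_rot: [-0.0, 1.0, 0.031, -0.0]
force: [0.1, -1.0, -0.4]
grip_width: 0.997
grip_force: 0.0
t 1.3 gp [445.1 -56.3 249.6] yaw 3.59 shift [ 0.5768 -1.0585  1.1961] turn [-1.000e-04  1.000e-04  6.354e-01] F [ 0.1 -1.  -0.4] w 84.7 gf 0.0 j [-0.39  0.14  1.71  0.    1.29  1.12]
```

```bash

python3 -m crank '[[0.5,-0.95,0.3,0,0,0.2,0],[0.5,-0.95,0.6,0,0,0.4,0],[0.5,-0.95,0.9,0,0,0.55,0],[0.5,-0.95,0.9,0,0,0.55,0],[0.5,-0.95,0.9,0,0,0.55,0]]' >/dev/null
python3 - <<'E'
from h import *
go([496,53,72],-25)
p,d=capture("top");q,_=capture("scene")
save("c1",np.hstack([cv2.resize(p[155:255,215:315],(390,390)),cv2.resize(q[130:230,200:300],(390,390))]))
E
```

```text
t 1.8 gp [487.9  40.5 158.8] yaw -20.7 shift [ 0.0334 -0.1462  0.8676] turn [0.0011 0.0034 0.0957] F [ 0.7 -1.2  1. ] w 85.2 gf 0.0 j [-0.16  0.33  1.73 -0.    1.09  1.78]
```

View pics/c1.png

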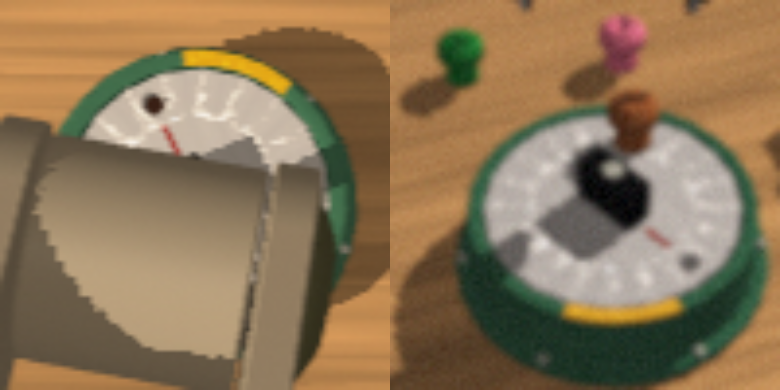

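The knob stands clear behind the bar in the scene half (crop 633,115), and the arm covers it in the top half. I'll descend now.

```bash

python3 -m crank '[[0.05,-0.13,0.2,0,0,0,0],[0.05,-0.13,0.2,0,0,0,0]]' >/dev/null
python3 -c "
from h import *
go([496,53,72],-25)"
```

```text
t 2.1 gp [497.4  50.2 139.8] yaw -20.84 shift [-0.0229 -0.0217  0.6777] turn [-0.      0.      0.0925] F [-1.  -0.2 -0.3] w 84.7 gf 0.0 j [-0.13  0.38  1.72  0.    1.05  1.8 ]
```

```bash

python3 -m crank '[[-0.02,-0.02,0.3,0,0,0.09,0],[-0.02,-0.02,0.6,0,0,0.09,0],[-0.02,-0.02,0.68,0,0,0.09,0],[-0.02,-0.02,0.68,0,0,0.09,0.3],[-0.02,-0.02,0.68,0,0,0.09,0.5],[-0.02,-0.02,0.68,0,0,0.09,0.8],[-0.02,-0.02,0.68,0,0,0.09,0.8],[-0.02,-0.02,0.68,0,0,0.09,0.8],[-0.02,-0.02,0.68,0,0,0.09,0.8],[-0.02,-0.02,0.68,0,0,0.09,0.8]]' 30
python3 - <<'E'
from h import *
go([496,53,72],-25)
E
```

```text
time_s: 3.1
eef_pos: [496.3, 53.2, 228.0]
ee_rot: [-0.0, 0.976, -0.216, 0.001]
force: [-1.0, 0.6, 6.8]
grip_width: 0.357
grip_force: 29.2
t 3.1 gp [496.3  53.2  73. ] yaw -24.91 shift [-0.0021  0.0037  0.0102] turn [-0.0008 -0.0028  0.002 ] F [-1.   0.6  6.8] w 30.3 gf 29.2 j [-0.13  0.48  1.78 -0.    0.89  1.88]
```

```bash

python3 -m crank '[[0,0,-0.4,0,0,0,0.8],[0,0,-0.8,0,0,0,0.8],[0,0,-0.8,0,0,0,0.8]]' 
python3 -m crank '[[0.27,0.43,0,0,0,0,0.8],[0.54,0.87,0,0,0,0,0.8],[0.54,0.87,0,0,0,0,0.8]]' >/dev/null
python3 -m crank '[[0.27,0.43,0,0,0,0,0.8],[0.54,0.87,0,0,0,0,0.8],[0.54,0.87,0,0,0,0,0.8]]' >/dev/null
python3 -m crank '[[0.27,0.43,0,0,0,0,0.8],[0.54,0.87,0,0,0,0,0.8],[0.54,0.87,0,0,0,0,0.8],[0.54,0.87,0,0,0,0,0.8]]'
python3 - <<'E'
from h import *
go([532.5,-253,55],5)
E
```

```text
time_s: 3.4
eef_pos: [496.8, 53.3, 311.9]
ee_rot: [-0.0, 0.976, -0.216, 0.005]
force: [0.0, -0.2, -0.6]
grip_width: 0.356
grip_force: 29.9
time_s: 4.4
eef_pos: [532.8, -251.9, 306.0]
ee_rot: [-0.0, 0.976, -0.216, -0.001]
force: [0.9, -0.1, -0.8]
grip_width: 0.356
grip_force: 30.1
t 4.4 gp [ 532.8 -251.9  151. ] yaw -24.99 shift [0.003  0.0113 0.9603] turn [-0.001   0.0013 -0.6665] F [ 0.9 -0.1 -0.8] w 30.2 gf 30.1 j [-0.64  0.54  1.43  0.    1.18  1.37]
```

```bash

python3 -m crank '[[0,0,0.4,0,0,0,0.8],[0,0,0.8,0,0,0,0.8],[0,0,0.95,0,0,0,0.8],[0,0,0.95,0,0,0,0.8],[0,0,0.95,0,0,0,0.4],[0,0,0.95,0,0,0,0.4],[0,0,0.95,0,0,0,0.4],[0,0,0.95,0,0,0,0.4]]'
python3 -m crank '[[0,0,-0.4,0,0,0,0.4],[0,0,-0.8,0,0,0,0.4],[0,0,-1,0,0,0,0.4],[0,0,-1,0,0,0,0.4]]'
python3 - <<'E'
from h import *
go([542.4,24.5,130],25.4+90)
go([542.4,24.5,130],25.4)
p,d=capture("top");save("t2",p,1.5)
E
```

```text
time_s: 5.2
eef_pos: [533.1, -251.8, 212.7]
ee_rot: [0.0, 0.976, -0.216, 0.001]
force: [-0.2, 0.5, -0.7]
grip_width: 0.597
grip_force: 0.0
time_s: 5.6
eef_pos: [533.2, -251.9, 315.3]
ee_rot: [0.001, 0.976, -0.216, 0.003]
force: [1.0, -0.5, -0.9]
grip_width: 0.6
grip_force: 0.0
t 5.6 gp [ 533.2 -251.9  160.3] yaw -24.93 shift [-1.0833 -2.5455  0.2928] turn [ 1.0700e-02 -1.6000e-03 -3.1184e+00] F [ 1.  -0.5 -0.9] w 51.0 gf 0.0 j [-0.64  0.53  1.42  0.    1.19  1.37]
t 5.6 gp [ 533.2 -251.9  160.3] yaw -24.93 shift [-1.0833 -2.5455  0.2928] turn [ 0.0051 -0.0069 -1.1184] F [ 1.  -0.5 -0.9] w 51.0 gf 0.0 j [-0.64  0.53  1.42  0.    1.19  1.37]
```

View pics/t2.png

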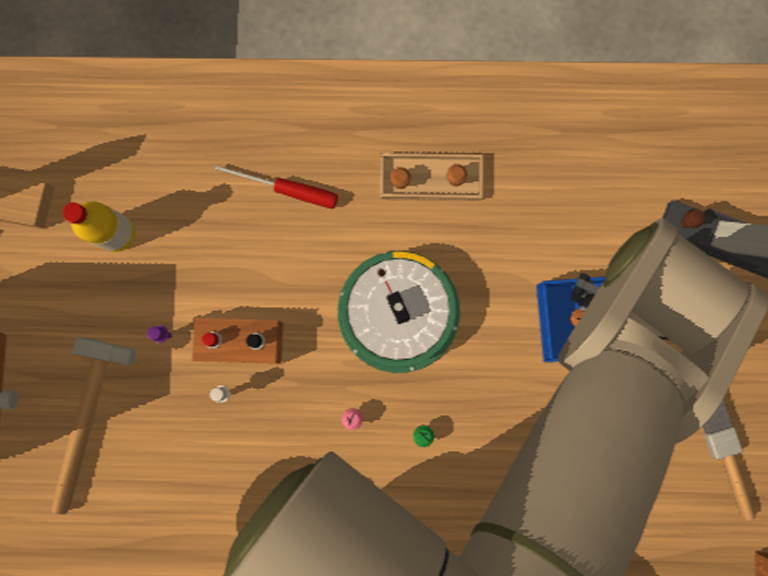

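The knob lies in the bin at (578,316) and the disc hasn't moved. Next is the red pin.

```bash

python3 -m crank '[[-0.27,-0.48,0,0,0,0,0.4],[-0.54,-0.96,0,0,0,0,0.4],[-0.54,-0.96,0,0,0,0,0.4]]' >/dev/null
python3 -m crank '[[-0.27,-0.48,0,0,0,0,0.4],[-0.54,-0.96,0,0,0,0,0.4],[-0.54,-0.96,0,0,0,0,0.4]]' >/dev/null
python3 -m crank '[[-0.27,-0.48,0,0,0,0,0.4],[-0.54,-0.96,0,0,0,0,0.4],[-0.54,-0.96,0,0,0,0,0.4]]' >/dev/null
python3 -m crank '[[-0.27,-0.48,0,0,0,0,0.4],[-0.54,-0.96,0,0,0,0,0.4],[-0.54,-0.96,0,0,0,0,0.4]]' >/dev/null
python3 -m crank '[[-0.27,-0.48,0,0,0,-0.18,0.4],[-0.54,-0.96,0,0,0,-0.36,0.4],[-0.54,-0.96,0,0,0,-0.54,0.4],[-0.54,-0.96,0,0,0,-0.72,0.4],[-0.54,-0.96,0,0,0,-0.9,0.4],[-0.54,-0.96,0,0,0,-1,0.4],[-0.54,-0.96,0,0,0,-1,0.4]]' >/dev/null
python3 - <<'E'
from h import *
go([491.2,296.5,110],25.4)
f=np.load("top0.npz");p,d,P=f["p"],f["d"],f["P"]
# head disc of pins by pixel centroid of top face, ray at z=76
hsv=cv2.cvtColor(p,cv2.COLOR_RGB2HSV).astype(int);Z=P[...,2]
m=np.zeros(Z.shape,bool);m[212:240,125:155]=1
r=m&((hsv[...,0]<5)|(hsv[...,0]>174))&(hsv[...,1]>190);v,u=np.nonzero(r);print(r.sum(),u.min(),u.max(),v.min(),v.max(),atz("top",u.mean(),v.mean(),70))
t=m&(Z>74.5)&(d>0);v,u=np.nonzero(t);print(t.sum(),atz("top",u.mean(),v.mean(),76))
f=np.load("scene0.npz");p,d,P=f["p"],f["d"],f["P"];Z=P[...,2]
hsv=cv2.cvtColor(p,cv2.COLOR_RGB2HSV).astype(int);m=np.zeros(Z.shape,bool);m[125:150,340:365]=1
t=m&(Z>74)&(d>0);print("scene",t.sum(),P[t].mean(0))
m=np.zeros(Z.shape,bool);m[160:185,240:275]=1;t=m&(Z>78)&(d>0)&(hsv[...,2]<70);print("bar scene",t.sum(),P[t].mean(0))
E
```

```text
t 7.55 gp [491.2 296.2 155.9] yaw 20.04 shift [ 0.0018 -0.0026  0.4591] turn [ 0.0004  0.0014 -0.1191] F [-1.2 -0.2 -0.4] w 51.1 gf 0.0 j [ 0.34  0.5   1.47 -0.    1.17  1.56]
74 135 144 222 230 [491.67865324 296.20287042  70.        ]
59 [491.58532338 297.82170214  76.        ]
scene 34 [493.56692189 294.25102376  76.57657841]
bar scene 97 [545.45014684  21.71421158  80.49444267]
```

```bash

python3 -m crank '[[0.01,0,0.3,0,0,-0.12,0.4],[0.01,0,0.6,0,0,-0.12,0.4],[0.01,0,0.87,0,0,-0.12,0.4],[0.01,0,0.87,0,0,-0.12,0.4],[0.01,0,0.87,0,0,-0.12,0.6],[0.01,0,0.87,0,0,-0.12,0.9],[0.01,0,0.87,0,0,-0.12,0.9],[0.01,0,0.87,0,0,-0.12,0.9],[0.01,0,0.87,0,0,-0.12,0.9]]' 40
python3 -m crank '[[0,0,-0.3,0,0,0,0.9],[0,0,-0.6,0,0,0,0.9],[0,0,-0.8,0,0,0,0.9],[0,0,-0.8,0,0,0,0.9]]'
python3 - <<'E'
from h import *
go([597,48,150],25.4)
E
```

```text
time_s: 8.45
eef_pos: [491.8, 297.8, 226.4]
ee_rot: [0.0, 0.975, 0.22, 0.002]
force: [0.5, -1.1, 5.6]
grip_width: 0.214
grip_force: 39.2
time_s: 8.85
eef_pos: [491.6, 297.9, 307.9]
ee_rot: [-0.0, 0.975, 0.22, 0.003]
force: [0.5, -0.3, -0.5]
grip_width: 0.216
grip_force: 39.2
t 8.85 gp [491.6 297.9 152.9] yaw 25.48 shift [-0.1233  2.7098  0.0297] turn [ 0.0007 -0.0077  0.0017] F [ 0.5 -0.3 -0.5] w 18.4 gf 39.2 j [0.34 0.51 1.47 0.   1.15 1.47]
```

```bash

python3 -m crank '[[-0.04,0.45,0,0,0,0,0.9],[-0.04,0.9,0,0,0,0,0.9],[-0.04,0.9,0,0,0,0,0.9]]' >/dev/null
python3 -m crank '[[-0.04,0.45,0,0,0,0,0.9],[-0.04,0.9,0,0,0,0,0.9],[-0.04,0.9,0,0,0,0,0.9]]' >/dev/null
python3 -m crank '[[-0.04,0.45,0,0,0,0,0.9],[-0.04,0.89,0.2,0,0,0,0.9],[-0.04,0.89,0.3,0,0,0,0.9],[-0.04,0.89,0.3,0,0,0,0.9]]' >/dev/null
python3 - <<'E'
from h import *
go([597,49.5,116],25.4)
p,d=capture("top");q,e=capture("scene");np.savez("a3.npz",p=p,d=d,q=q,e=e)
save("c3",np.hstack([cv2.resize(p[155:255,215:315],(390,390)),cv2.resize(q[140:230,220:310],(390,390),interpolation=cv2.INTER_CUBIC)]))
E
```

```text
t 9.85 gp [595.7  49.7 117.3] yaw 25.41 shift [0.0111 0.0074 0.0125] turn [-0.0035  0.0047  0.0001] F [-1.1  0.2 -0.6] w 18.6 gf 39.5 j [-0.11  0.6   1.43  0.    1.12  1.01]
```

View pics/c3.png

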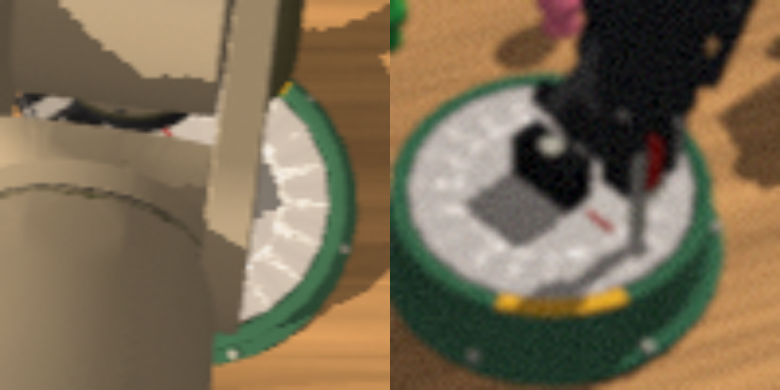

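The pin hangs just over the disc hole (shaft and tip at crop 637,248). I'll compare the tip and hole at higher zoom before inserting.

```bash
python3 - <<'E'
from h import *
a=np.load("scene0.npz")["p"];q=np.load("a3.npz")["q"]
s=(slice(180,210),slice(262,292))
save("c4",np.hstack([cv2.resize(a[s],(390,390),interpolation=cv2.INTER_CUBIC),cv2.resize(q[s],(390,390),interpolation=cv2.INTER_CUBIC)]))
go([597,49.5,116],25.4)
print("hole px of 25.4deg r60 models:")
i=camera_info("scene");K=np.array(i["K"]);C=np.array(i["camera_from_world"])
def pr(x):
    c=C@np.r_[x,1];return (K@[c[0],-c[1],-c[2]])[:2]/-c[2]
for x in([597,49.5,50],[597,49.5,54],[602,49.5,50],[597,54.5,50]):print(x,pr(x).round(1))
E
```

```text
t 9.95 gp [595.8  50.9 119.5] yaw 25.54 shift [0.0047 0.0182 0.0353] turn [-0.001   0.0008  0.0031] F [-0.2  0.7 -0.3] w 18.7 gf 39.5 j [-0.11  0.59  1.43  0.    1.12  1.01]
hole px of 25.4deg r60 models:
[597, 49.5, 50] [276.3 196.4]
[597, 49.5, 54] [276.3 195.2]
[602, 49.5, 50] [277.1 198. ]
[597, 54.5, 50] [278.4 195.8]
```

View pics/c4.png

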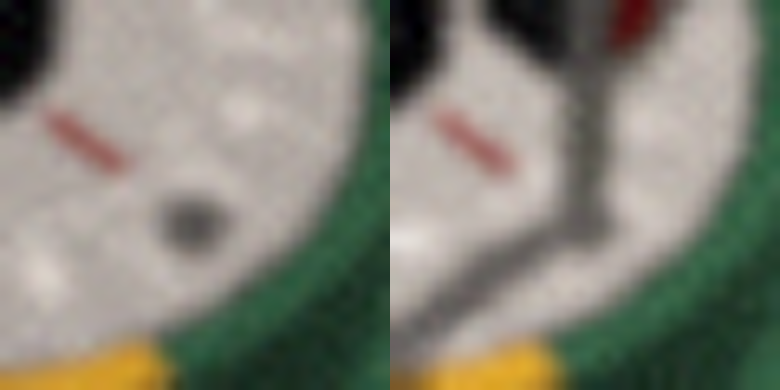

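```bash

python3 -m crank '[[0.01,0.005,0,0,0,0,0.9],[0.01,0.005,0.03,0,0,0,0.9],[0.01,0.005,0.05,0,0,0,0.9],[0.01,0.005,0.07,0,0,0,0.9],[0.01,0.005,0.08,0,0,0,0.9],[0.01,0.005,0.08,0,0,0,0.9]]'
python3 -c "
from h import *
for k in range(3): go([597,49.5,105],25.4)"
```

```text
time_s: 10.55
eef_pos: [597.2, 49.7, 266.6]
ee_rot: [-0.0, 0.975, 0.22, -0.0]
force: [-0.2, -0.3, -0.6]
grip_width: 0.213
grip_force: 39.5
t 10.55 gp [597.2  49.7 111.6] yaw 25.48 shift [-0.0031  0.001   0.0656] turn [-0.0002  0.0002  0.0017] F [-0.2 -0.3 -0.6] w 18.1 gf 39.5 j [-0.11  0.61  1.43  0.    1.11  1.01]
t 10.55 gp [597.2  49.7 111.6] yaw 25.48 shift [-0.0031  0.001   0.0656] turn [-0.0002  0.0002  0.0017] F [-0.2 -0.3 -0.6] w 18.1 gf 39.5 j [-0.11  0.61  1.43  0.    1.11  1.01]
t 10.55 gp [597.2  49.7 111.6] yaw 25.48 shift [-0.0031  0.001   0.0656] turn [-0.0002  0.0002  0.0017] F [-0.2 -0.3 -0.6] w 18.1 gf 39.5 j [-0.11  0.61  1.43  0.    1.11  1.01]
```

```bash

python3 -m crank '[[0,0,0.02,0,0,0,0.9],[0,0,0.04,0,0,0,0.9],[0,0,0.04,0,0,0,0.9]]'
python3 -m crank '[[0,0,0.02,0,0,0,0.9],[0,0,0.04,0,0,0,0.9],[0,0,0.04,0,0,0,0.9]]'
```

```text
time_s: 10.85
eef_pos: [597.2, 49.7, 262.4]
ee_rot: [-0.0, 0.975, 0.22, -0.0]
force: [-0.0, 0.5, -0.9]
grip_width: 0.212
grip_force: 39.5
time_s: 11.15
eef_pos: [597.2, 49.7, 258.3]
ee_rot: [-0.0, 0.975, 0.22, -0.0]
force: [0.8, -0.4, 0.1]
grip_width: 0.223
grip_force: 39.5
```

```bash

python3 -m crank '[[0,0,0.02,0,0,0,0.9],[0,0,0.035,0,0,0,0.9],[0,0,0.035,0,0,0,0.9],[0,0,0.035,0,0,0,0.6],[0,0,0.035,0,0,0,0.4],[0,0,0.035,0,0,0,0.4],[0,0,0.035,0,0,0,0.4]]'
python3 -m crank '[[0,0,-0.1,0,0,0,0.4],[0,0,-0.4,0,0,0,0.4],[0,0,-0.7,0,0,0,0.4],[-0.3,0,-0.7,0,0,0,0.4],[-0.6,0,-0.7,0,0,0,0.4],[-0.6,0,-0.7,0,0,0,0.4],[-0.6,0,-0.7,0,0,0,0.4]]'
python3 - <<'E'
from h import *
go([543.2,23.9,71],25.4)
q,e=capture("scene");P=world("scene",e)
save("c5",cv2.resize(q[120:230,200:310],(550,550),interpolation=cv2.INTER_CUBIC))
E
```

```text
time_s: 11.85
eef_pos: [597.3, 49.7, 255.3]
ee_rot: [0.0, 0.975, 0.221, 0.0]
force: [0.1, 0.0, -0.5]
grip_width: 0.603
grip_force: 0.0
time_s: 12.55
eef_pos: [543.2, 23.8, 326.2]
ee_rot: [0.0, 0.975, 0.22, 0.001]
force: [0.4, 0.4, -0.4]
grip_width: 0.604
grip_force: 0.0
t 12.55 gp [543.2  23.8 171.2] yaw 25.44 shift [-7.0000e-04 -1.9000e-03  1.0024e+00] turn [ 0.0011 -0.0018  0.001 ] F [ 0.4  0.4 -0.4] w 51.4 gf 0.0 j [-0.17  0.43  1.55  0.    1.16  0.95]
```

View pics/c5.png

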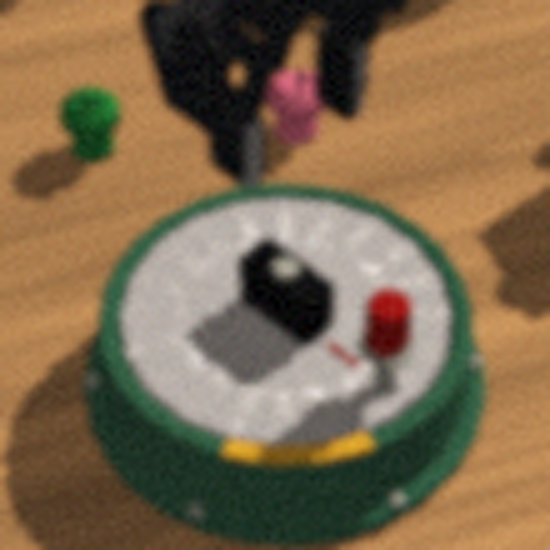

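The red pin stands upright in the disc hole (388,320), raised as expected. Next I pinch the bar and turn.

```bash

python3 -m crank '[[0,0,0.4,0,0,0,0.4],[0,0,0.8,0,0,0,0.4],[0,0,0.99,0,0,0,0.4],[0,0,0.99,0,0,0,0.4],[0,0,0.99,0,0,0,0.6],[0,0,0.99,0,0,0,0.9],[0,0,0.99,0,0,0,0.9],[0,0,0.99,0,0,0,0.9],[0,0,0.99,0,0,0,0.9]]' 30
python3 -c "
from h import *
go([543.2,23.8,72],25.4);print(status.sense()['wrist_torque'])"
```

```text
time_s: 13.5
eef_pos: [543.8, 23.7, 227.8]
ee_rot: [0.001, 0.975, 0.22, 0.002]
force: [2.9, -3.4, 6.5]
grip_width: 0.226
grip_force: 32.8
t 13.5 gp [543.8  23.7  72.8] yaw 25.47 shift [-0.0045 -0.0037  0.0081] turn [ 0.0031 -0.004   0.0016] F [ 2.9 -3.4  6.5] w 19.2 gf 32.8 j [-0.17  0.56  1.64 -0.    0.94  0.95]
[-0.20496593 -0.22021953  0.05307436]
```

```bash

python3 -m crank '[[0,0,0,0,0,0.08,0.9],[0,0,0,0,0,0.16,0.9],[0,0,0,0,0,0.24,0.9],[0,0,0,0,0,0.32,0.9],[0,0,0,0,0,0.4,0.9],[0,0,0,0,0,0.45,0.9],[0,0,0,0,0,0.45,0.9]]' > /dev/null
python3 -c "
from h import *
go([543.2,23.8,72],-37);print(status.sense()['wrist_torque'])"
python3 -m crank '[[0,0,0,0,0,0.02,0.9],[0,0,0,0,0,0.04,0.9],[0,0,0,0,0,0.06,0.9],[0,0,0,0,0,0.08,0.9],[0,0,0,0,0,0.1,0.9],[0,0,0,0,0,0.12,0.9]]' > /dev/null
python3 -c "
from h import *
go([543.2,23.8,72],-37);print(status.sense()['wrist_torque'])"
```

```text
t 14.2 gp [543.8  23.4  72.8] yaw 5.15 shift [-0.0058 -0.0041  0.0083] turn [ 2.000e-04 -5.600e-03  9.367e-01] F [ 2.7 -3.4  6.5] w 19.1 gf 32.7 j [-0.17  0.56  1.64 -0.    0.94  1.31]
[-0.61097562 -0.2350745   0.02400621]
t 14.8 gp [543.8  23.4  72.8] yaw -0.21 shift [-0.0062 -0.004   0.0082] turn [ 1.000e-04 -5.600e-03  8.175e-01] F [ 1.5 -4.7  5.3] w 19.4 gf 32.7 j [-0.17  0.56  1.64 -0.    0.94  1.4 ]
[-0.64470649 -0.19429567  0.04469938]
```

```bash
cat >> h.py <<'E'
def pinz():
    q,e=capture("scene");P=world("scene",e);h=cv2.cvtColor(q,cv2.COLOR_RGB2HSV).astype(int)
    m=((h[...,0]<6)|(h[...,0]>172))&(h[...,1]>170)&(h[...,2]>60)&(e>0)&(np.hypot(P[...,0]-544,P[...,1]-23)<78)&(P[...,2]>55)
    q=P[m];s=status.sense();print("pin",m.sum(),(np.percentile(q[:,2],95).round(1),q.mean(0).round(1)) if m.sum() else "","Tq",s["wrist_torque"].round(2));go([543.2,23.8,72],-37)
E
python3 -c "
from h import *
pinz()"
python3 -m crank '[[0,0,0,0,0,0.02,0.9],[0,0,0,0,0,0.04,0.9],[0,0,0,0,0,0.06,0.9],[0,0,0,0,0,0.08,0.9],[0,0,0,0,0,0.1,0.9],[0,0,0,0,0,0.12,0.9]]' > /dev/null
python3 -c "
from h import *
pinz()"
```

```text
pin 87 (np.float64(104.5), array([608.4,  11.1,  97.3])) Tq [-0.6  -0.21  0.05]
t 14.85 gp [543.8  23.4  72.8] yaw -0.26 shift [-0.0063 -0.0041  0.0084] turn [ 1.000e-04 -5.700e-03  8.164e-01] F [ 1.5 -4.3  5.8] w 19.3 gf 32.7 j [-0.17  0.56  1.64 -0.    0.94  1.4 ]
pin 87 (np.float64(104.4), array([606.9,   5.9,  97.5])) Tq [-0.73 -0.2   0.03]
t 15.5 gp [543.8  23.3  72.8] yaw -5.66 shift [-0.0066 -0.0041  0.0082] turn [ 1.000e-04 -5.600e-03  6.965e-01] F [ 1.4 -4.   6.9] w 19.3 gf 32.7 j [-0.17  0.56  1.64 -0.    0.94  1.5 ]
```

Pin height tracking works. I'll carry on in small steps.

```bash

python3 -m crank '[[0,0,0,0,0,0.02,0.9],[0,0,0,0,0,0.04,0.9],[0,0,0,0,0,0.06,0.9],[0,0,0,0,0,0.08,0.9],[0,0,0,0,0,0.1,0.9]]' > /dev/null
python3 -c "
from h import *
pinz()"
```

```text
pin 89 (np.float64(104.5), array([604.6,   2. ,  96.7])) Tq [-0.83 -0.22 -0.03]
t 16.05 gp [543.8  23.3  72.8] yaw -10.16 shift [-0.0069 -0.004   0.0081] turn [ 0.     -0.0056  0.5965] F [ 2.  -4.8  6.9] w 19.2 gf 32.7 j [-0.17  0.56  1.64 -0.    0.94  1.58]
```

```bash

python3 -m crank '[[0,0,0,0,0,0.02,0.9],[0,0,0,0,0,0.04,0.9],[0,0,0,0,0,0.06,0.9]]' > /dev/null
python3 -c "
from h import *
pinz()"
```

```text
pin 95 (np.float64(104.5), array([6.024e+02, 3.000e-01, 9.510e+01])) Tq [-0.88 -0.14  0.02]
t 16.4 gp [543.8  23.3  72.8] yaw -12.86 shift [-0.0072 -0.0039  0.0084] turn [-1.000e-04 -5.600e-03  5.365e-01] F [ 2.  -5.9  6.1] w 19.1 gf 32.7 j [-0.17  0.56  1.64 -0.    0.94  1.62]
```

```bash

python3 -m crank '[[0,0,0,0,0,0.02,0.9],[0,0,0,0,0,0.04,0.9],[0,0,0,0,0,0.06,0.9],[0,0,0,0,0,0.08,0.9]]' > /dev/null
python3 -c "
from h import *
pinz()"
```

```text
pin 97 (np.float64(104.4), array([601.5,  -3.5,  95.2])) Tq [-0.82 -0.14 -0.02]
t 16.85 gp [543.8  23.2  72.8] yaw -16.46 shift [-0.0074 -0.0037  0.0079] turn [-0.     -0.0055  0.4565] F [ 1.5 -5.7  6.8] w 19.2 gf 32.7 j [-0.17  0.56  1.64 -0.    0.94  1.69]
```

```bash

python3 -m crank '[[0,0,0,0,0,0.02,0.9],[0,0,0,0,0,0.04,0.9],[0,0,0,0,0,0.06,0.9],[0,0,0,0,0,0.08,0.9]]' > /dev/null
python3 -c "
from h import *
pinz()"
```

```text
pin 93 (np.float64(104.3), array([599.8,  -6.5,  95.3])) Tq [-0.99 -0.06 -0.06]
t 17.3 gp [543.8  23.2  72.8] yaw -20.06 shift [-0.0079 -0.0037  0.0084] turn [-1.000e-04 -5.600e-03  3.765e-01] F [ 1.2 -6.4  5.3] w 19.3 gf 32.7 j [-0.17  0.56  1.64 -0.    0.94  1.75]
```

```bash

python3 -m crank '[[0,0,0,0,0,0.02,0.9],[0,0,0,0,0,0.04,0.9],[0,0,0,0,0,0.06,0.9]]' > /dev/null
python3 -c "
from h import *
pinz()"
```

```text
pin 89 (np.float64(104.2), array([596.9,  -7.2,  94.8])) Tq [-1.03 -0.06 -0.05]
t 17.65 gp [543.8  23.1  72.8] yaw -22.76 shift [-0.0081 -0.0037  0.0081] turn [-1.000e-04 -5.600e-03  3.165e-01] F [ 1.8 -6.9  6.9] w 19.3 gf 32.7 j [-0.17  0.56  1.64 -0.    0.94  1.8 ]
```

```bash

python3 -m crank '[[0,0,0,0,0,0.02,0.9],[0,0,0,0,0,0.04,0.9],[0,0,0,0,0,0.06,0.9],[0,0,0,0,0,0.08,0.9]]' > /dev/null
python3 -c "
from h import *
pinz()"
```

```text
pin 71 (np.float64(79.9), array([603.4,  -5.2,  73.4])) Tq [-1.12 -0.1  -0.05]
t 18.1 gp [543.8  23.1  72.8] yaw -26.36 shift [-0.0084 -0.0037  0.0083] turn [-2.000e-04 -5.500e-03  2.365e-01] F [ 2.2 -8.   6.2] w 19.2 gf 32.7 j [-0.17  0.56  1.64 -0.    0.94  1.86]
```

```bash

python3 -m crank '[[0,0,0,0,0,0.02,0.9],[0,0,0,0,0,0.04,0.9],[0,0,0,0,0,0.06,0.9]]' > /dev/null
python3 -c "
from h import *
pinz()"
```

```text
pin 67 (np.float64(80.0), array([602. ,  -7.4,  73.4])) Tq [-1.1  -0.07  0.63]
t 18.45 gp [543.8  23.1  72.8] yaw -28.98 shift [-0.0082 -0.0029  0.0082] turn [ 1.000e-04 -5.700e-03  1.782e-01] F [ 2.1 -6.5  5.6] w 19.4 gf 33.5 j [-0.17  0.56  1.64 -0.    0.94  1.91]
```

The pin dropped about 25 mm. I'll back off a little to relieve it, release and check.

```bash

python3 -m crank '[[0,0,0,0,0,-0.02,0.9],[0,0,0,0,0,-0.03,0.9],[0,0,0,0,0,-0.03,0.9],[0,0,0,0,0,-0.03,0.6],[0,0,0,0,0,-0.03,0.4],[0,0,0,0,0,-0.03,0.4],[0,0,0,0,0,-0.03,0.4]]'
python3 -m crank '[[0,0,-0.3,0,0,0,0.4],[0,0,-0.7,0,0,0,0.4],[0,0,-1,0,0,0,0.4],[0,0,-1,0,0,0,0.4]]' >/dev/null
python3 -m crank '[[-0.5,0.3,-0.3,0,0,0,0.4],[-0.9,0.6,-0.6,0,0,0,0.4],[-0.9,0.9,-0.6,0,0,0,0.4],[-0.9,0.9,-0.6,0,0,0,0.4]]' >/dev/null
python3 -m crank '[[-0.2,0.5,0,0,0,0,0.4],[-0.2,1,0,0,0,0,0.4],[-0.2,1,0,0,0,0,0.4]]' >/dev/null
python3 - <<'E'
from h import *
pinz()
q,e=capture("scene");p,d=capture("top")
save("c6",np.hstack([cv2.resize(q[130:230,200:300],(390,390),interpolation=cv2.INTER_CUBIC),cv2.resize(p[155:255,215:315],(390,390),interpolation=cv2.INTER_CUBIC)]))
P=world("top",d);m=np.zeros(d.shape,bool);m[160:250,220:310]=1;m&=(d>0)&(P[...,2]>74)&(P[...,0]>570);print(P[m].mean(0),P[m][:,2].min(),P[m][:,2].max())
E
```

```text
time_s: 19.15
eef_pos: [543.0, 24.1, 226.1]
ee_rot: [-0.0, 0.971, -0.239, -0.0]
force: [0.8, 0.4, -0.7]
grip_width: 0.601
grip_force: 0.0
pin 73 (np.float64(79.9), array([601.8,  -5.8,  74. ])) Tq [-0.04  0.03 -0.02]
t 20.3 gp [356.9 -95.3 230.6] yaw -27.9 shift [ 1.0901 -1.9245  1.5854] turn [1.000e-04 1.100e-03 2.021e-01] F [0.4 0.8 0.5] w 51.2 gf 0.0 j [-0.58 -0.02  1.94 -0.    1.22  1.48]
[595.70954796  -2.02144574  78.17479531] 74.0969689252828 82.37154765773903
```

View pics/c6.png

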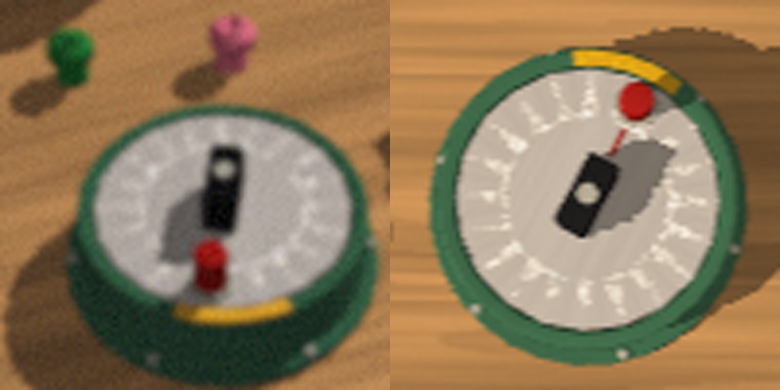

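The pin sits fully down behind the arc (crop 210,265 in the scene half, 636,100 in the top half). Its head top is about 78 mm, so the collar is flat. I'm handing the job in.

```bash
python3 -c "
from rig import ticket
print(ticket.finish_job())"
```

```text
the job is handed in; nothing more can be done
None
```

The cracked knob is in the blue scrap bin, the red pin locks the disc with its collar flat (head top about 78 mm), and the job was handed in at about 20 s; I left the black pin and the good knobs alone.

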